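# Pull the tapped plug from the eject-spring housing

## Robot

A 6-joint arm with a two-finger parallel gripper is mounted at the origin on the work surface. World frame = base frame: x ahead of the robot, y to its left, z up, the work surface at z = 0. Lengths are in mm, angles in rad, forces in N, time in s.
With the tool pointing down it reaches from about 350 to 775 mm from the base axis. Payload 7.3 kg.
Tool frame: the origin (TCP) lies midway between the tips of the shut fingers; the grasp point (between the pads) lies 19 mm behind it; z points along the fingers, x is the direction in which the jaws open and shut, and the axes are right-handed (so a half turn about z gives the same grasp; the last joint's range is limited). The gripper opens to 92 mm and grips with 3 to 60 N. Pads are 19 mm wide; open, the fingers measure 130 mm over their backs; the gripper's body (75 mm by 190 mm) begins 47 mm behind the grasp point.
Start: joints at [1.144, 0.342, 1.524, -0, 1.275, -0.146], TCP at [145.475, 504.462, 226.741] pointing down, gripper open.
Joint ranges: [-2.53, 2.53], [-0.77, 2.02], [0.04, 2.7], [-1, 4.14], [0.28, 2.66], [-3.11, 3.11]. Speed limits (rad/s): [2.57, 2.57, 3.14, 3.14, 3.14, 3.14].

## Interface

Orientations are given as [roll, pitch, yaw] about the fixed x, y, z axes, in that order (R = Rz(yaw) Ry(pitch) Rx(roll)).
In Python, from plant import bot gives the robot as it stands.
- The arm moves only by the shell command python3 -m pendant 'ROWS' [OPENING]. ROWS is JSON, a list of rows, each an object with "linear": the shift along the world's x, y, z in mm, a list of three; "twist": the turn about the world's z in degrees. In form: [{"linear": [x, y, z], "twist": twist}, ...]. A call has 1 to 20 rows; each row is the pose to reach, as a shift and turn from the pose commanded when the call began; what a row does not reach only later rows make up. A row lasts 1/8 s, in which the tool goes at most 62.5 mm and 10.7 degrees, less where a joint would pass 70% of its speed; a pose out of reach is approached as far as the arm can. A call with a gripper value outside its range is refused whole. OPENING is the closure in counts, from 0 (fully open) to 255 (shut), set as the call begins (- or left out, the last holds). The fingers move at their own pace and stop on an object; the grip force is fixed at half the most. Time passes only in rows, so rows that repeat a pose let the fingers close. It gives the time, the measured TCP pose, the force and the opening at its end, in the units of the state.
- bot.get_obs(): the state, without advancing time (a new reading comes with each control period).
- bot.capture(name): name is "scene" or "top"; returns a dict with "frame" (420x560x3 uint8, blue, green, red), "z_map" (420x560 float32, mm along the optical axis (not along the pixel's ray), 0 where there is no reading), "fx", "fy", "cx", "cy" (pixels), "rvec" (rotation vector, rad) and "tvec" (3), from world to camera coordinates, as OpenCV has them. Camera axes: x right, y down, z forward; pixel columns grow to the right and rows downward; lengths in mm; the calibration is good to about 2 mm. A picture is of the moment at which its call begins.
- bot.close_job(): hands the job in, once; it reports no verdict.
The state is a dict: "time": time; "joint_positions": joint angles; "dq": joint speeds; "tau": joint torques, N m; "tool_pos": TCP position; "tcp_rot": TCP orientation; "contact_force": force on the tool from outside, world axes, zero at the start; "moment": the same for the moment, N m; "grip_width": finger opening in mm.
Only numpy, scipy, OpenCV 4.12 (cv2) and the standard library are available. Lean on these libraries where they do the work, as an engineer would, in place of code of your own. Each camera call takes 0.05 s, during which the arm holds its last target. There are 200 camera calls.

## Task

Take the red-handled puller from its wooden stand, push its lug through the slot in the brass plug of the chrome housing until the collar sits on the plug, and thread it in with a quarter turn clockwise (seen from above). Pull the plug straight up out of the housing with it, without the gripper touching the plug itself, and gently stand the plug upright on the floor of the green tray with the puller still seated in it, then let go. Leave the fuse holder and the tweezers where they lie.

Things in the scene. Friction and masses are not known exactly. Their poses are not given: they have to be found in the camera images.
- puller: Loose puller, about 0.12 kg. Origin: centre of the underside of its steel collar (34 mm across, z 0 to 5 mm); z up along the 9 mm rod. It starts upright in the stand, collar resting on the stand's top, at any yaw. Handle and lug both lie along its x and look the same after half a turn.
- puller_handle (a point): Centre of the puller's red T-handle bar, 69 mm above the puller's origin. The bar is 60 mm along x, 14 mm wide (y), 18 mm tall (9 mm above and below this point).
- puller_lug (a point): Middle of the lower face of the puller's lug, 15.5 mm below the collar's underside. Lug: flat cross bar 20 mm along x (parallel to the handle), 6.4 mm wide, 6 mm thick, on a 7 mm neck. A narrower nose 15 x 3.5 mm goes on below to 19.2 mm under the collar.
- plug: Loose brass plug, a 38 mm cube, about 0.22 kg. Origin: centre of its underside; z up. It starts seated in the square bore of the housing, its top flush with the housing's top, its x along the housing's x. The bore keeps it from turning.
- plug_slot (a point): Centre of the slot in the plug's top face, 38 mm above its origin. Slot 24 mm along x, 10 mm along y, through a 7 mm top plate over a 25 mm tall hollow. With the collar on the top face the lug is 2.5 mm below the plate and can turn; stops let it turn clockwise (from above) by about 90 degrees, hardly the other way. Aim for nearly all of it: it counts as threaded in from 60 degrees on.
- housing: Chrome eject-spring housing bolted to the shelf: block 96 x 96 mm, 52 mm tall, with a low 124 mm bolt flange along x and round barrels on the +y and -y sides. Origin: centre of its underside.
- housing_bore (a point): Centre of the bore's mouth in the housing's top, 52 mm above its origin. Bore vertical, square, 39 x 39 mm, 38 mm deep (0.5 mm clearance round the plug). Spring shoes in it pinch the plug: pulling it takes roughly 7 to 16 N, weight included, until it has come up about 20 mm, then it is free.
- stand: Fixed wooden block 70 x 70 mm, 45 mm tall, with a round 26 mm hole in the top in which the puller stands. Origin: centre of its underside.
- tray: Fixed green open tray 140 x 140 mm, 28 mm tall, walls and floor 5 mm thick (inner floor at z = 5 mm). Origin: centre of its underside.
- fuse_holder: Bystander, loose: matte black ceramic fuse holder 60 x 26 mm, 24 mm tall. Origin: centre of its underside.
- tweezers: Bystander, loose: orange tweezers with steel tips, 125 mm long along x, 8 mm tall, lying flat. Origin: on its underside near the middle.
Mind the look-alikes: they are no part of the job. Leave any white look-alike of the puller alone.

How it is judged (in metres and radians):
On the way, in this order (a step that is already met when the one before it is completed fails the run):
1. the puller is seated in the plug and turned at least 60 degrees from the slot, the plug still in the housing (z of puller in the frame of plug between 0.035 and 0.0425 m and x of puller in the frame of plug between -0.006 and 0.006 m and y of puller in the frame of plug between -0.006 and 0.006 m and angle between the x axis of puller and the x axis of plug, either way round above 1 rad and z of plug in the frame of housing below 0.03 m), for 0.1 s.
2. the plug hangs from the puller, clear above the housing, within 20 degrees of upright (z of plug in the frame of housing above 0.053 m and angle between plug's own z axis and vertical below 0.35 rad and horizontal distance between plug and housing below 0.03 m), for 0.1 s.
At the end, for the whole second after the job is handed in: The plug stands upright (within 7 degrees) on the floor of the green tray, with the puller still seated in it (collar within 7 mm of the plug's top, upright within 20 degrees), both at rest and released (x of plug in the frame of tray between -0.05 and 0.05 m and y of plug in the frame of tray between -0.05 and 0.05 m and z of plug in the frame of tray below 0.01 m and angle between plug's own z axis and vertical below 0.12 rad and z of puller in the frame of plug between 0.033 and 0.045 m and angle between puller's own z axis and vertical below 0.35 rad and x of puller in the frame of plug between -0.008 and 0.008 m and y of puller in the frame of plug between -0.008 and 0.008 m and linear speed of plug below 0.02 m/s and linear speed of puller below 0.03 m/s); the robot touches nothing.
It fails at once if the gripper's fingers touch the plug (contact force between the fingers and plug above 0.5 N).
It fails at once if the plug is dropped into the tray (falls in faster than 0.4 m/s) (horizontal distance between plug and tray below 0.08 m and z of plug in the frame of tray below 0.028 m and linear speed of plug above 0.4 m/s).
It fails at once if the fuse holder or the tweezers are moved more than 30 mm (distance of any of fuse_holder, tweezers from where it was at the start of the episode above 0.03 m).
It also fails if it takes over 62 s, if anything falls off the work surface, if the arm or the gripper's body presses on something with over 40 N, if the wrist force passes 120 N, or if a joint passes its speed limit or range.

## Working session

There is one attempt and no reset: what is moved stays moved. The work goes in short steps, Python scripts to look and compute and a shell command to move; the robot and the scene stay as the last step left them, time stands still between calls to the robot, and variables do not carry over. Pictures are saved under pics/ and viewed, about 8 in all and at most 12, crops included, and the job is handed in when it is done.

```bash
mkdir -p pics; ls; cat > h.py <<'E'
import cv2,numpy as np
from plant import bot
def cap(n):
    c=bot.capture(n); R=cv2.Rodrigues(np.array(c["rvec"],float))[0]; t=np.array(c["tvec"],float).ravel()
    z=c["z_map"]; v,u=np.mgrid[:z.shape[0],:z.shape[1]]
    P=np.stack([(u-c["cx"])/c["fx"]*z,(v-c["cy"])/c["fy"]*z,z],-1)
    W=(P-t)@R; W[z==0]=np.nan
    return c,W,R,t
def ray(c,R,t,u,v,h):
    d=R.T@np.array([(u-c["cx"])/c["fx"],(v-c["cy"])/c["fy"],1]); o=-R.T@t
    return o+d*(h-o[2])/d[2]
E
python3 - <<'E'
from h import *
o=bot.get_obs(); print({k:np.round(o[k],3) for k in o})
for n in ("scene","top"):
    c,W,R,t=cap(n); cv2.imwrite(f"pics/{n}0.png",c["frame"]); print(n,c["fx"],-R.T@t,R[2])
E
```

```text
pics
{'time': np.float64(0.0), 'joint_positions': array([ 1.144,  0.343,  1.525, -0.   ,  1.275, -0.146]), 'dq': array([ 0.001,  0.001,  0.001, -0.   ,  0.002, -0.001]), 'tau': array([ -0.   , -43.124, -24.422,   0.072,   0.056,  -0.   ]), 'tool_pos': array([145.31 , 504.065, 226.04 ]), 'tcp_rot': array([-3.141e+00,  2.000e-03,  1.290e+00]), 'contact_force': array([-0.153,  0.259, -1.012]), 'moment': array([0.031, 0.027, 0.01 ]), 'grip_width': np.float64(91.543)}
scene 442.1865117810424 [ 919.22388067 -259.79471958  817.53652827] [-0.41948408  0.32031861 -0.84936982]
top 538.4725361801497 [ 377.88605669   12.28914488 1324.42186377] [ 0.14145948  0.00537063 -0.98992948]
```

View pics/scene0.png

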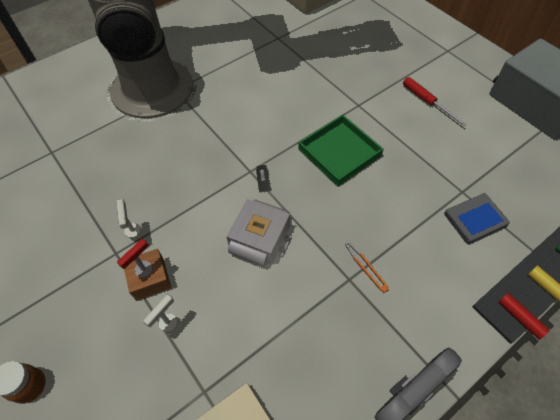

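View pics/top0.png

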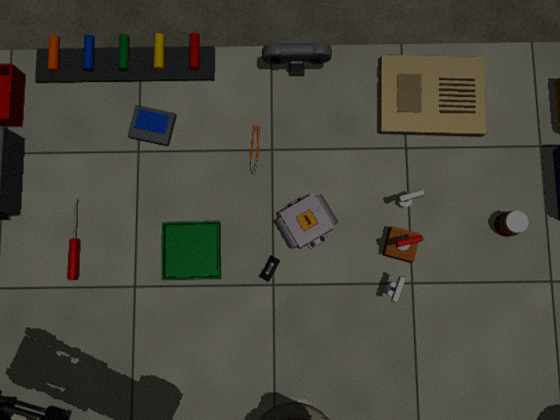

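Scene view: the red T-handle is at (133,253) in the wooden stand. White look-alikes are at (124,215) and (160,310), the housing and plug at (259,225), the tray at (341,150). In the top view the puller is at (408,241), the plug at (307,220) and the tray at (191,250). A red screwdriver (73,258 top) and red rack handles are also there, but they are not T-shaped and not in a stand. The puller meant is the red one in the stand; I'll measure it and confirm in a crop.

```bash
python3 - <<'E'
from h import *
K=np.ones((2,2),np.uint8)
for n,boxes in (("scene",dict(red=(110,230,160,275),white1=(105,195,150,240),white2=(140,290,185,330),plug=(240,210,275,240),tray=(290,110,390,190),wood=(110,240,180,305))),("top",dict(red=(385,225,430,262),white1=(385,180,430,212),white2=(380,270,410,305),plug=(290,205,325,235),tray=(155,215,228,285),wood=(375,220,430,265)))):
    c,W,R,t=cap(n); f=c["frame"]; hsv=cv2.cvtColor(f,cv2.COLOR_BGR2HSV).astype(int); H,S,V=hsv[...,0],hsv[...,1],hsv[...,2]
    M=dict(red=((H<4)|(H>174))&(S>170)&(V>60),plug=(H>10)&(H<30)&(S>110)&(V>60),tray=(H>45)&(H<80)&(S>120),wood=(H>4)&(H<16)&(S>100)&(V>40))
    hz=dict(red=78,plug=52,tray=28,wood=45)
    for k,(a,b,e,d) in boxes.items():
        if k not in M: continue
        m=np.zeros(H.shape,bool); m[b:d,a:e]=M[k][b:d,a:e]
        z=W[...,2]
        ok=m&(abs(z-hz[k])<(7 if k!='red' else 12))
        p=W[ok]; 
        r=cv2.minAreaRect(p[:,:2].astype(np.float32))
        print(n,k,m.sum(),ok.sum(),"z med/95",np.nanmedian(W[m][:,2]).round(1),np.nanpercentile(W[m][:,2],[5,95]).round(1),"rect",np.round(r[0],1),np.round(r[1],1),round(r[2],1),"mean",p.mean(0).round(1))
    # housing top by depth
    a=(z>46)&(z<58); a2=np.zeros_like(a)
    bx=(215,185,310,280) if n=="scene" else (265,185,350,260)
    a2[bx[1]:bx[3],bx[0]:bx[2]]=a[bx[1]:bx[3],bx[0]:bx[2]]
    p=W[a2]; r=cv2.minAreaRect(p[:,:2].astype(np.float32)); print(n,"housing top",len(p),r,p.mean(0).round(1))
    if n=="scene": A=cv2.resize(f[185:335,95:295],None,fx=4,fy=4,interpolation=cv2.INTER_CUBIC); cv2.imwrite("pics/crop1.png",A)
E
```

```text
scene red 234 0 z med/95 122.1 [119.6 124. ] rect [0. 0.] [0. 0.] 0.0 mean [nan nan nan]
scene plug 249 243 z med/95 51.5 [48.4 53.7] rect [533.9 -40.5] [37.7 38. ] 30.6 mean [534.1 -41.6  51.4]
scene tray 3224 534 z med/95 5.5 [ 2.3 26.9] rect [468.9 239.1] [141.4 139.1] 0.9 mean [474.9 231.5  25.6]
scene wood 1299 938 z med/95 44.0 [10.1 46.9] rect [ 477.2 -267.2] [69.9 71.2] 74.0 mean [ 484.1 -266.8   44.4]
scene housing top 2056 ((535.0543823242188, -40.22569274902344), (97.05442810058594, 98.42835235595703), 29.181156158447266) [537.2 -41.7  51.4]
top red 139 0 z med/95 122.3 [118.7 126.5] rect [0. 0.] [0. 0.] 0.0 mean [nan nan nan]
top plug 238 216 z med/95 51.7 [22.8 55.7] rect [535.1 -38.2] [37.9 38.4] 28.4 mean [535.2 -38.3  51.9]
top tray 3325 441 z med/95 5.6 [ 0.5 27.9] rect [468.6 242.1] [138.1 139.3] 0.8 mean [464.6 242.   27.1]
top wood 593 565 z med/95 45.0 [40.  49.7] rect [ 477.  -265.3] [70.7 71.1] 72.8 mean [ 474.2 -263.8   44.9]
top housing top 1568 ((535.2703857421875, -37.32011413574219), (96.32477569580078, 105.35601043701172), 29.528987884521484) [536.  -38.7  51.7]<stdin>:14: RuntimeWarning: Mean of empty slice.
  ret = um.true_divide(
```

View pics/crop1.png

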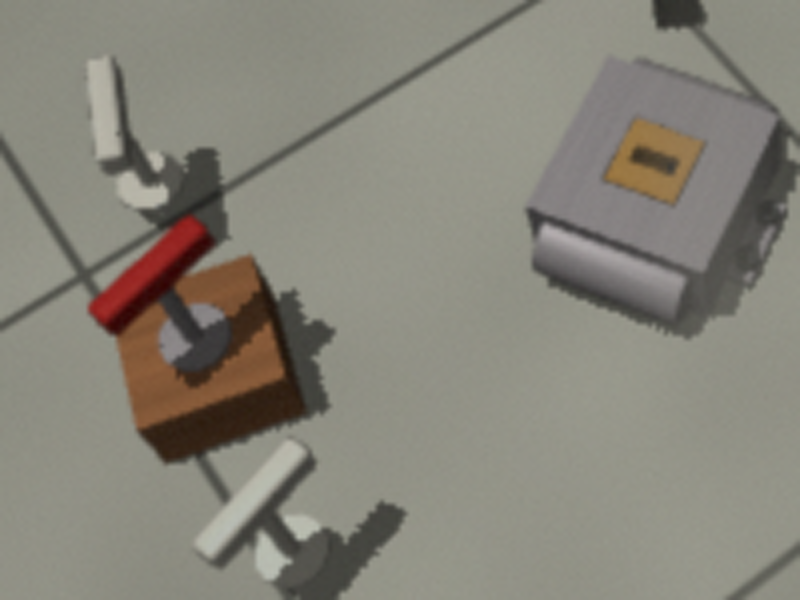

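The crop confirms it: the red T-handle stands in the wooden block at (152,272), with white pullers on both sides at (105,105) and (255,500). The slot is at (654,160). Next I'll get the handle and slot geometry.

```bash
python3 - <<'E'
from h import *
for n,b,s in (("scene",(110,230,160,275),(245,213,272,237)),("top",(385,225,430,262),(295,208,320,232))):
    c,W,R,t=cap(n); f=c["frame"]; hsv=cv2.cvtColor(f,cv2.COLOR_BGR2HSV).astype(int); H,S,V=hsv[...,0],hsv[...,1],hsv[...,2]
    m=np.zeros(H.shape,bool); sl=np.s_[b[1]:b[3],b[0]:b[2]]; m[sl]=(((H<6)|(H>172))&(S>140)&(V>50))[sl]
    for h in (123,118):
        vv,uu=np.where(m); p=np.array([ray(c,R,t,u,v,h)[:2] for u,v in zip(uu,vv)],np.float32); r=cv2.minAreaRect(p)
        w,vec=np.linalg.eigh(np.cov(p.T)); a=np.degrees(np.arctan2(vec[1,1],vec[0,1]))%180
        print(n,"handle ray h",h,np.round(r[0],1),np.round(r[1],1),round(r[2],1),"mean",p.mean(0).round(1),"axis",a.round(1))
    p=W[m&(abs(W[...,2]-122)<7)]; r=cv2.minAreaRect(p[:,:2].astype(np.float32)); w,vec=np.linalg.eigh(np.cov(p[:,:2].T)); print(" depth",r,p.mean(0).round(1),np.degrees(np.arctan2(vec[1,1],vec[0,1]))%180)
    # collar: points on z~50 near stand centre
    q=W[(np.abs(W[...,2]-50)<2.5)&(np.hypot(W[...,0]-477,W[...,1]+266)<30)&(S<60)]; print(" collar",len(q),q.mean(0).round(1), np.round(cv2.minEnclosingCircle(q[:,:2].astype(np.float32)),1) if 0 else cv2.minEnclosingCircle(q[:,:2].astype(np.float32)))
    # slot: dark pixels within the brass
    g=cv2.cvtColor(f,cv2.COLOR_BGR2GRAY); ss=np.s_[s[1]:s[3],s[0]:s[2]]
    br=np.zeros(H.shape,np.uint8); br[ss]=((H>10)&(H<30)&(S>110)&(V>60))[ss]
    cn=max(cv2.findContours(br,0,2)[0],key=cv2.contourArea); hull=np.zeros_like(br); cv2.fillConvexPoly(hull,cv2.convexHull(cn),1)
    hull=cv2.erode(hull,np.ones((5,5))); med=np.median(g[br>0]); vv,uu=np.where((hull>0)&(g<med*0.72))
    p=np.array([ray(c,R,t,u,v,52)[:2] for u,v in zip(uu,vv)],np.float32); w,vec=np.linalg.eigh(np.cov(p.T))
    vv,uu=np.where(cv2.dilate(hull,np.ones((5,5)))>0); h=np.array([ray(c,R,t,u,v,52)[:2] for u,v in zip(uu,vv)],np.float32)
    print(" slot",len(p),p.mean(0).round(1),np.round(np.sqrt(w*12),1),"axis",np.degrees(np.arctan2(vec[1,1],vec[0,1]))%180,"plug hull",h.mean(0),cv2.minAreaRect(h))
E
```

```text
scene handle ray h 123 [ 481.7 -266.1] [20.8 59.2] 14.8 mean [ 481.6 -266.8] axis 105.1
scene handle ray h 118 [ 478.6 -266.1] [21.  59.6] 14.8 mean [ 478.5 -266.9] axis 105.1
 depth ((477.8661193847656, -266.5477294921875), (14.819241523742676, 58.88448715209961), 14.233494758605957) [ 479.4 -267.1  121.5] 103.48056428468622
 collar 174 [ 479.6 -266.5   49.6] ((477.6536560058594, -266.30120849609375), 16.76504135131836)
 slot 43 [535.1 -40.5] [ 8.7 23.1] axis 30.379324128243383 plug hull [535.17145  -41.058052] ((534.6402587890625, -40.628440856933594), (37.9711799621582, 38.129703521728516), 31.41599464416504)
top handle ray h 123 [ 476.7 -264.3] [13.3 58.3] 12.2 mean [ 476.7 -264.1] axis 103.0
top handle ray h 118 [ 477.1 -265.5] [13.4 58.5] 12.2 mean [ 477.2 -265.3] axis 103.0
 depth ((477.0805969238281, -264.7095947265625), (12.979923248291016, 59.2330436706543), 12.987454414367676) [ 476.9 -264.2  122.3] 103.04064583516423
 collar 43 [ 472.8 -265.9   50.4] ((476.8193664550781, -264.7712097167969), 16.2744140625)
 slot 31 [536.5 -39.4] [ 7.3 26.2] axis 29.02776126683284 plug hull [534.8747  -37.74196] ((534.9718627929688, -38.14772415161133), (39.68606185913086, 40.188697814941406), 29.674972534179688)
```

```bash
python3 -m pendant '[{"linear":[35,-45,0],"twist":-5},{"linear":[70,-90,0],"twist":-10},{"linear":[105,-140,0],"twist":-15},{"linear":[140,-185,0],"twist":-20},{"linear":[175,-230,0],"twist":-25},{"linear":[215,-280,0],"twist":-30},{"linear":[250,-325,0],"twist":-35},{"linear":[290,-380,0],"twist":-40},{"linear":[296,-425,0],"twist":-45},{"linear":[301,-475,0],"twist":-50},{"linear":[307,-525,0],"twist":-55},{"linear":[312,-575,0],"twist":-60},{"linear":[318,-625,0],"twist":-60.6},{"linear":[323,-675,0],"twist":-60.6},{"linear":[328,-725,0],"twist":-60.6},{"linear":[332,-770,-20],"twist":-60.6},{"linear":[332,-770,-50],"twist":-60.6},{"linear":[332,-770,-70],"twist":-60.6},{"linear":[332,-770,-70],"twist":-60.6},{"linear":[332,-770,-70],"twist":-60.6}]' 0
python3 - <<'E'
from h import *
o=bot.get_obs(); print(o["time"],o["tool_pos"],np.degrees(o["tcp_rot"]))
A=[]
for n in ("scene","top"):
    c,W,R,t=cap(n); A.append(c["frame"])
cv2.imwrite("pics/hover.png",np.hstack([cv2.resize(A[0][130:330,50:250],(400,400)),cv2.resize(A[1][160:320,330:490],(400,400))]))
E
```

```text
time: 2.8
tool_pos: [477.9, -265.7, 157.6]
tcp_rot: [3.141, -0.001, 0.233]
contact_force: [-0.4, 0.0, 0.4]
grip_width: 92.2
2.8 [ 477.94743642 -265.74811191  157.64168709] [ 1.79938953e+02 -5.57338891e-02  1.33234924e+01]
```

View pics/hover.png

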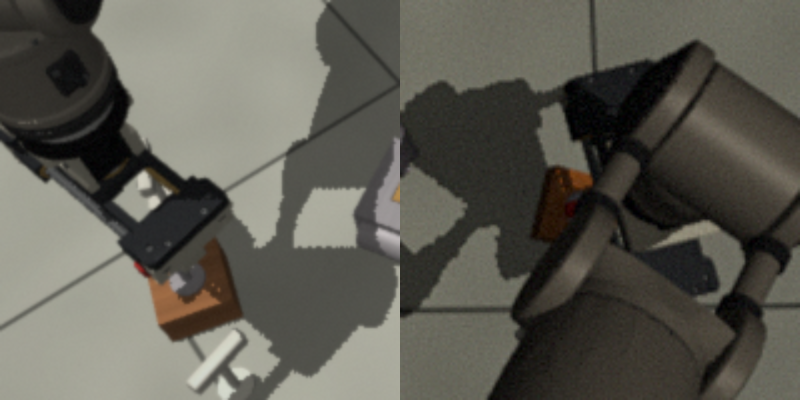

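The gripper sits over the red handle at about (140,268) left half, with the jaws straddling it and clear of the white pullers. Next: descend and close.

```bash
python3 -m pendant '[{"linear":[0,0,-15],"twist":0},{"linear":[0,0,-30],"twist":0},{"linear":[0,0,-45],"twist":0},{"linear":[0,0,-55],"twist":0},{"linear":[0,0,-62],"twist":0},{"linear":[0,0,-62],"twist":0},{"linear":[0,0,-62],"twist":0}]' 0
python3 -m pendant '[{"linear":[0,0,0],"twist":0},{"linear":[0,0,0],"twist":0},{"linear":[0,0,0],"twist":0},{"linear":[0,0,0],"twist":0},{"linear":[0,0,0],"twist":0},{"linear":[0,0,0],"twist":0},{"linear":[0,0,0],"twist":0},{"linear":[0,0,0],"twist":0},{"linear":[0,0,0],"twist":0},{"linear":[0,0,0],"twist":0}]' 255
```

```text
time: 3.78
tool_pos: [477.7, -265.8, 95.1]
tcp_rot: [3.141, -0.001, 0.232]
contact_force: [0.0, -0.2, -0.1]
grip_width: 91.7
time: 5.03
tool_pos: [477.4, -265.5, 94.6]
tcp_rot: [-3.141, 0.0, 0.232]
contact_force: [-0.2, -0.5, -0.5]
grip_width: 13.6
```

Gripped at 13.6 mm. Next: lift and go above the plug, turning +106°.

```bash
python3 -m pendant '[{"linear":[0,0,6],"twist":0},{"linear":[0,0,15],"twist":0},{"linear":[0,0,30],"twist":0},{"linear":[0,0,45],"twist":0},{"linear":[0,0,60],"twist":0},{"linear":[3,12,65],"twist":6},{"linear":[9,34,65],"twist":14},{"linear":[15,58,65],"twist":23},{"linear":[21,82,65],"twist":33},{"linear":[27,106,65],"twist":43},{"linear":[33,130,65],"twist":53},{"linear":[39,154,65],"twist":63},{"linear":[45,178,65],"twist":73},{"linear":[51,200,65],"twist":83},{"linear":[55,215,65],"twist":92},{"linear":[57,224,65],"twist":100},{"linear":[57.5,226.3,65],"twist":106.2},{"linear":[57.5,226.3,65],"twist":106.2},{"linear":[57.5,226.3,65],"twist":106.2},{"linear":[57.5,226.3,65],"twist":106.2}]'
python3 - <<'E'
from h import *
A=[]
for n in ("scene","top"):
    c,W,R,t=cap(n); A.append(c["frame"]); f=c["frame"]
    hsv=cv2.cvtColor(f,cv2.COLOR_BGR2HSV).astype(int); H,S,V=hsv[...,0],hsv[...,1],hsv[...,2]
    m=((H<6)|(H>172))&(S>140)&(V>50)&(np.hypot(W[...,0]-535,W[...,1]+39)<60)&(W[...,2]>130)
    p=W[m]; print(n,len(p), p.mean(0).round(1) if len(p) else '', np.round(np.percentile(p,[2,98],axis=0),1) if len(p) else '')
cv2.imwrite("pics/overplug.png",np.hstack([cv2.resize(A[0][140:290,190:340],(400,400)),cv2.resize(A[1][150:290,240:380],(400,400))]))
E
```

```text
time: 7.52
tool_pos: [534.9, -39.4, 159.9]
tcp_rot: [3.142, -0.0, 2.084]
contact_force: [-0.1, -0.4, -1.5]
grip_width: 13.9
scene 8 [559.3 -31.1 187.2] [[557.2 -34.7 184.9]
 [561.8 -27.  188.8]]
top 9 [510.5 -53.8 201. ] [[504.1 -57.2 186.7]
 [514.9 -47.5 250.8]]
```

View pics/overplug.png

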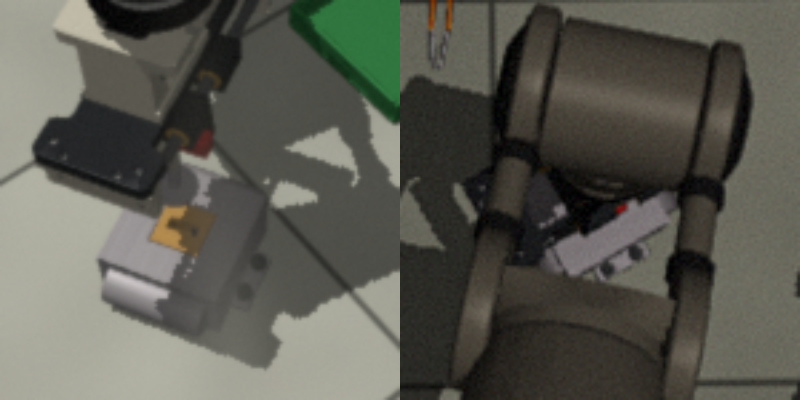

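The puller hangs over the plug with the collar at (185,190) left half and the handle end at (205,143). I'll go lower, then measure collar against plug in the same view.

```bash
python3 -m pendant '[{"linear":[0,0,-12],"twist":0},{"linear":[0,0,-24],"twist":0},{"linear":[0,0,-34],"twist":0},{"linear":[0,0,-34],"twist":0},{"linear":[0,0,-34],"twist":0}]'
python3 - <<'E'
from h import *
c,W,R,t=cap("scene"); f=c["frame"]
d=np.hypot(W[...,0]-535,W[...,1]+40)
for lo,hi in ((54,62),(62,73),(73,76.5),(76.5,82),(82,95)):
    p=W[(d<24)&(W[...,2]>lo)&(W[...,2]<hi)]
    print(lo,hi,len(p),p.mean(0).round(1),np.round(np.percentile(p,[3,97],axis=0),1).tolist())
m=(d<24)&(W[...,2]>73)&(W[...,2]<82); p=W[m]; print(cv2.minEnclosingCircle(p[:,:2].astype(np.float32)))
cv2.imwrite("pics/low.png",cv2.resize(f[180:255,220:300],(800,750),interpolation=cv2.INTER_CUBIC)[:600])
E
```

```text
time: 8.25
tool_pos: [535.2, -39.3, 125.8]
tcp_rot: [3.141, 0.0, 2.086]
contact_force: [-0.1, -0.8, -0.7]
grip_width: 13.8
54 62 5 [548.1 -34.8  54.5] [[540.9, -49.5, 54.1], [554.2, -20.3, 54.9]]<stdin>:6: RuntimeWarning: Mean of empty slice.
  ret = um.true_divide(
Traceback (most recent call last):
IndexError: index -1 is out of bounds for axis 0 with size 0
```

```bash
python3 - <<'E'
from h import *
c,W,R,t=cap("scene"); f=c["frame"]
for X in ((535,-39.2,52),(535,-39.2,76),(535,-39.2,79),(535,-39.2,145)):
    q=R@np.array(X)+t; print(X,(c["fx"]*q[0]/q[2]+c["cx"]).round(1),(c["fy"]*q[1]/q[2]+c["cy"]).round(1))
print(np.round(W[200:232:3,246:274:3,2]))
cv2.imwrite("pics/low.png",cv2.resize(f[180:240,220:300],(800,600),interpolation=cv2.INTER_CUBIC))
E
```

```text
(535, -39.2, 52) 258.6 224.3
(535, -39.2, 76) 257.8 218.1
(535, -39.2, 79) 257.7 217.4
(535, -39.2, 145) 255.4 198.8
[[234. 235. 232. 212. 215. 215. 211. 196. 153.   1.]
 [234. 234. 226. 208. 208. 208. 203. 155. 149.  -1.]
 [232. 235. 164. 210. 205. 198. 146. 150.  37.  38.]
 [233. 235. 233. 208. 135.  51.  54. 139.  51.  53.]
 [234. 236. 236. 209. 132.  81.  53.  50.  51.  51.]
 [233. 234. 232.  97.  94.  79.  82.  51.  51.  50.]
 [234. 233. 225.  89.  86.  82.  82.  49.  53.  53.]
 [234. 231.  81.  80.  81.  81.  81.  51.  55.  52.]
 [231. 223. 210.  82.  80.  81.  51.  52.  51.  50.]
 [218. 216. 201.  53.  50.  21.  51.  50.  52.  54.]
 [195. 199. 192.  54.  51.  52.  52.  52.  51.  51.]]
```

View pics/low.png

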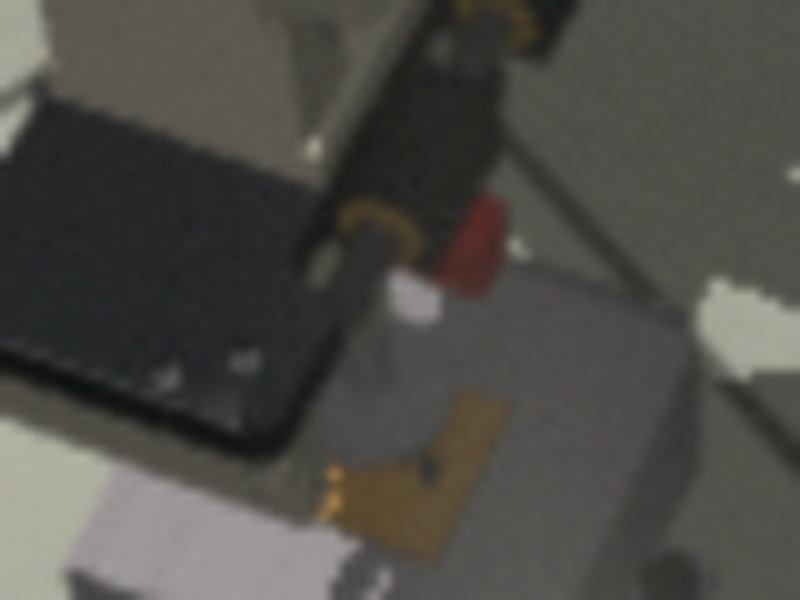

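Low view: the collar edge is at about (450,430) and bottom (380,460), with the plug's slot end at (430,468); part is hidden by the finger. I'll fit a circle of known radius to the visible collar edge.

```bash
python3 - <<'E'
from h import *
from scipy.optimize import least_squares
for k in range(2):
    c,W,R,t=cap("scene"); z=W[...,2]
    d=np.hypot(W[...,0]-535,W[...,1]+40)
    m=(z>75)&(z<86)&(d<26)
    # edge pixels: collar pixel whose right or lower neighbour drops to the housing top
    low=(z<60); E=[]
    for v,u in zip(*np.where(m)):
        if low[v,u+1]: E.append(ray(c,R,t,u+.5,v,79 if 1 else 0)[:2])
        if low[v+1,u]: E.append(ray(c,R,t,u,v+.5,74)[:2])
    right=[ray(c,R,t,u+.5,v,79)[:2] for v,u in zip(*np.where(m)) if low[v,u+1]]
    dn=[ray(c,R,t,u,v+.5,74)[:2] for v,u in zip(*np.where(m)) if low[v+1,u]]
    for nm,P in (("right@79",right),("down@74",dn),("both",right+dn)):
        P=np.array(P); s=least_squares(lambda q:np.hypot(P[:,0]-q[0],P[:,1]-q[1])-17,(535,-40),loss="soft_l1"); print(nm,len(P),s.x.round(1),"rms",np.sqrt(np.mean(s.fun**2)).round(2))
    print(m.sum(),np.median(z[m]))
E
```

```text
right@79 14 [535.9 -42.5] rms 0.5
down@74 12 [533.8 -41.8] rms 0.46
both 26 [534.5 -41.9] rms 0.94
133 81.10655773303168
right@79 16 [536.  -42.5] rms 0.48
down@74 13 [533.8 -41.7] rms 0.46
both 29 [534.6 -41.8] rms 0.95
133 81.09882063528508
```

Collar is about 1 mm off in y relative to the plug. I'll correct that and go down in steps, watching force.

```bash
python3 -m pendant '[{"linear":[0.3,1,0],"twist":0},{"linear":[0.3,1,-3],"twist":0},{"linear":[0.3,1,-6],"twist":0},{"linear":[0.3,1,-8],"twist":0},{"linear":[0.3,1,-8],"twist":0}]'
python3 -m pendant '[{"linear":[0,0,-1.5],"twist":0},{"linear":[0,0,-3],"twist":0},{"linear":[0,0,-4.5],"twist":0},{"linear":[0,0,-4.5],"twist":0}]'
```

```text
time: 9.07
tool_pos: [535.1, -38.2, 117.5]
tcp_rot: [-3.141, -0.0, 2.086]
contact_force: [-0.8, -0.0, -1.1]
grip_width: 13.6
time: 9.57
tool_pos: [535.2, -38.2, 113.1]
tcp_rot: [-3.141, -0.0, 2.086]
contact_force: [-0.1, -0.9, -0.2]
grip_width: 14.0
```

```bash
python3 -m pendant '[{"linear":[0,0,-2],"twist":0},{"linear":[0,0,-4],"twist":0},{"linear":[0,0,-6],"twist":0},{"linear":[0,0,-8],"twist":0},{"linear":[0,0,-9],"twist":0},{"linear":[0,0,-9],"twist":0}]'
python3 -m pendant '[{"linear":[0,0,-0.7],"twist":0},{"linear":[0,0,-1.4],"twist":0},{"linear":[0,0,-1.4],"twist":0}]'
```

```text
time: 10.32
tool_pos: [535.2, -38.2, 104.1]
tcp_rot: [-3.141, -0.0, 2.086]
contact_force: [0.1, -0.2, -0.7]
grip_width: 14.0
time: 10.7
tool_pos: [535.2, -38.2, 102.8]
tcp_rot: [-3.142, -0.0, 2.086]
contact_force: [-0.1, 0.9, -1.3]
grip_width: 13.6
```

```bash
python3 -m pendant '[{"linear":[0,0,-0.7],"twist":0},{"linear":[0,0,-1.4],"twist":0},{"linear":[0,0,-1.4],"twist":0}]'
python3 -m pendant '[{"linear":[0,0,-0.7],"twist":0},{"linear":[0,0,-1.4],"twist":0},{"linear":[0,0,-1.4],"twist":0}]'
```

```text
time: 11.08
tool_pos: [535.3, -38.3, 101.5]
tcp_rot: [3.141, 0.0, 2.086]
contact_force: [-0.0, 1.1, 0.2]
grip_width: 13.9
time: 11.45
tool_pos: [535.8, -38.5, 101.4]
tcp_rot: [3.14, 0.001, 2.086]
contact_force: [-2.0, -0.7, 10.1]
grip_width: 13.5
```

Collar contacts at z≈101.5 (10 N). I'll relax 1 mm and turn clockwise.

```bash
python3 -m pendant '[{"linear":[0,0,1],"twist":0},{"linear":[0,0,1],"twist":-6},{"linear":[0,0,1],"twist":-12},{"linear":[0,0,1],"twist":-18},{"linear":[0,0,1],"twist":-24},{"linear":[0,0,1],"twist":-30},{"linear":[0,0,1],"twist":-30}]'
python3 -m pendant '[{"linear":[0,0,0],"twist":-6},{"linear":[0,0,0],"twist":-12},{"linear":[0,0,0],"twist":-18},{"linear":[0,0,0],"twist":-24},{"linear":[0,0,0],"twist":-30},{"linear":[0,0,0],"twist":-36},{"linear":[0,0,0],"twist":-42},{"linear":[0,0,0],"twist":-48},{"linear":[0,0,0],"twist":-52},{"linear":[0,0,0],"twist":-52}]'
python3 -c "
from plant import bot;o=bot.get_obs();print(o['moment'],o['contact_force'])"
```

```text
time: 12.32
tool_pos: [535.5, -38.3, 101.4]
tcp_rot: [3.141, 0.0, 1.563]
contact_force: [-1.2, 1.2, 4.9]
grip_width: 13.8
time: 13.58
tool_pos: [535.7, -38.2, 101.4]
tcp_rot: [3.141, -0.001, 0.657]
contact_force: [0.3, 0.8, 4.3]
grip_width: 13.9
[0.11527751 0.00864773 0.03494571] [0.25174761 0.77136214 4.33014556]
```

```bash
python3 -m pendant '[{"linear":[0,0,0],"twist":-3},{"linear":[0,0,0],"twist":-5},{"linear":[0,0,0],"twist":-5},{"linear":[0,0,0],"twist":-5}]'
python3 - <<'E'
from h import *
print(bot.get_obs()["moment"])
c,W,R,t=cap("scene"); f=c["frame"]
cv2.imwrite("pics/turned.png",cv2.resize(f[175:250,210:310],(800,600),interpolation=cv2.INTER_CUBIC))
E
```

```text
time: 14.08
tool_pos: [535.7, -38.2, 101.4]
tcp_rot: [3.141, -0.001, 0.571]
contact_force: [1.1, 0.8, 5.3]
grip_width: 13.8
[ 0.09068175  0.05239302 -0.02160304]
```

View pics/turned.png

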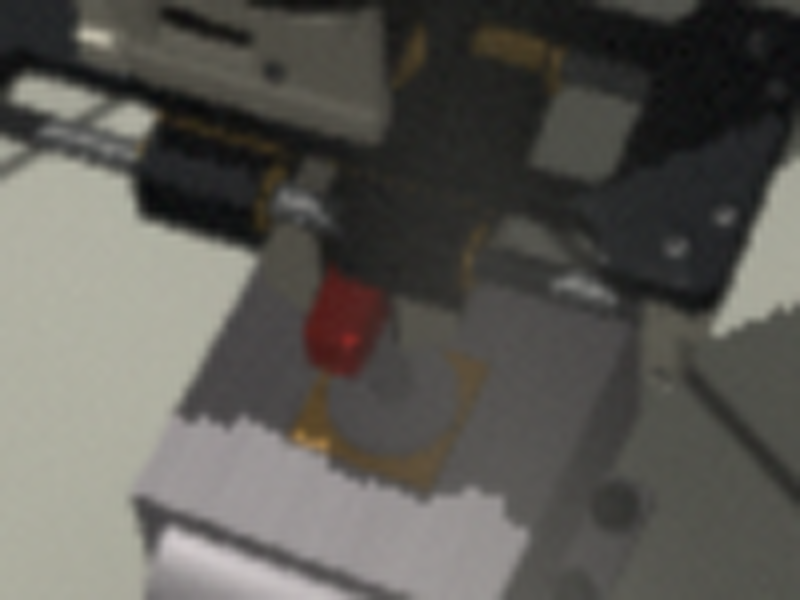

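Collar at (390,400) sits flat and centred on the plug, handle turned across the slot. Pull up.

```bash
python3 -m pendant '[{"linear":[0,0,2],"twist":0},{"linear":[0,0,4],"twist":0},{"linear":[0,0,6],"twist":0},{"linear":[0,0,8],"twist":0},{"linear":[0,0,10],"twist":0}]'
python3 -m pendant '[{"linear":[0,0,2],"twist":0},{"linear":[0,0,4],"twist":0},{"linear":[0,0,6],"twist":0},{"linear":[0,0,8],"twist":0},{"linear":[0,0,11],"twist":0},{"linear":[0,0,14],"twist":0},{"linear":[0,0,18],"twist":0},{"linear":[0,0,22],"twist":0},{"linear":[0,0,26],"twist":0},{"linear":[0,0,30],"twist":0},{"linear":[0,0,35],"twist":0},{"linear":[0,0,40],"twist":0},{"linear":[0,0,45],"twist":0},{"linear":[0,0,49],"twist":0},{"linear":[0,0,52],"twist":0},{"linear":[0,0,52],"twist":0},{"linear":[0,0,52],"twist":0}]'
python3 - <<'E'
from h import *
print(bot.get_obs()["moment"],bot.get_obs()["contact_force"])
A=[cap(n)[0]["frame"] for n in ("scene","top")]
cv2.imwrite("pics/lifted.png",cv2.resize(A[0][160:250,200:320],(800,600),interpolation=cv2.INTER_CUBIC))
E
```

```text
time: 14.75
tool_pos: [534.7, -38.1, 110.5]
tcp_rot: [-3.14, 0.001, 0.568]
contact_force: [0.4, 0.6, -10.2]
grip_width: 13.6
time: 16.88
tool_pos: [535.1, -38.2, 162.9]
tcp_rot: [-3.141, 0.0, 0.567]
contact_force: [0.9, 0.3, -3.7]
grip_width: 14.2
[-0.08407016  0.00213001 -0.03063524] [ 0.90013892  0.33566957 -3.65518606]
```

View pics/lifted.png

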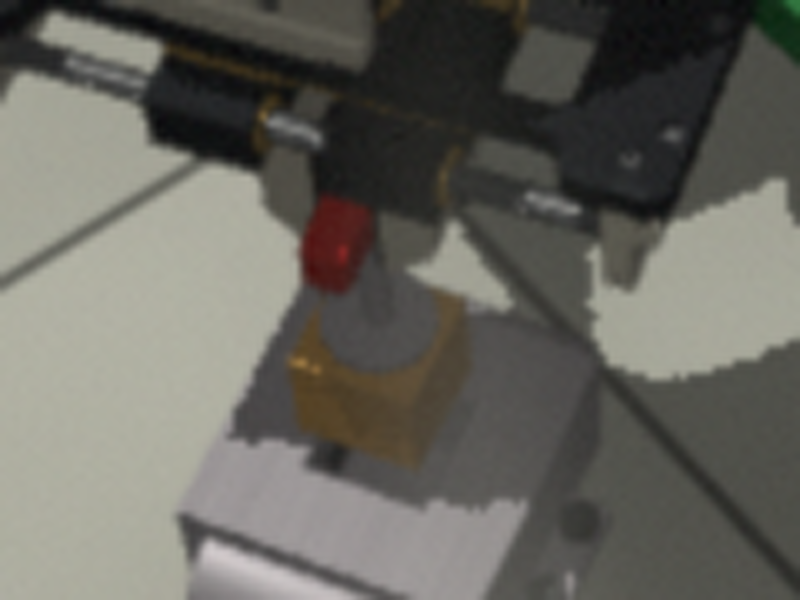

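Plug hangs level from the puller, clear of the housing (plug underside z≈73). Carry it to the tray centre.

```bash
python3 -m pendant '[{"linear":[-1,4,0],"twist":0},{"linear":[-3,13,0],"twist":0},{"linear":[-7,28,0],"twist":0},{"linear":[-12,49,0],"twist":0},{"linear":[-18,74,0],"twist":0},{"linear":[-24,100,0],"twist":0},{"linear":[-30,126,0],"twist":0},{"linear":[-36,152,0],"twist":0},{"linear":[-42,178,0],"twist":0},{"linear":[-48,204,0],"twist":0},{"linear":[-54,229,0],"twist":0},{"linear":[-59,250,0],"twist":0},{"linear":[-63,265,0],"twist":0},{"linear":[-65,275,0],"twist":0},{"linear":[-66,279,0],"twist":0},{"linear":[-66,279,0],"twist":0},{"linear":[-66,279,0],"twist":0}]'
python3 -m pendant '[{"linear":[0,0,-5],"twist":0},{"linear":[0,0,-13],"twist":0},{"linear":[0,0,-22],"twist":0},{"linear":[0,0,-31],"twist":0},{"linear":[0,0,-40],"twist":0},{"linear":[0,0,-47],"twist":0},{"linear":[0,0,-52],"twist":0},{"linear":[0,0,-55],"twist":0},{"linear":[0,0,-55],"twist":0},{"linear":[0,0,-55],"twist":0}]'
python3 - <<'E'
from h import *
o=bot.get_obs(); print(o["joint_positions"].round(2),o["contact_force"])
c,W,R,t=cap("scene"); f=c["frame"]
cv2.imwrite("pics/tray.png",cv2.resize(f[70:205,270:450],(800,600),interpolation=cv2.INTER_CUBIC))
E
```

```text
time: 19.1
tool_pos: [469.5, 240.3, 163.0]
tcp_rot: [3.141, 0.0, 0.567]
contact_force: [-0.3, 0.1, -2.9]
grip_width: 14.1
time: 20.35
tool_pos: [469.4, 240.8, 108.3]
tcp_rot: [3.141, -0.001, 0.567]
contact_force: [-0.2, -0.3, -3.2]
grip_width: 13.6
[ 0.33  0.47  1.68 -0.    0.99 -0.24] [-0.19835038 -0.26478272 -3.22472754]
```

View pics/tray.png

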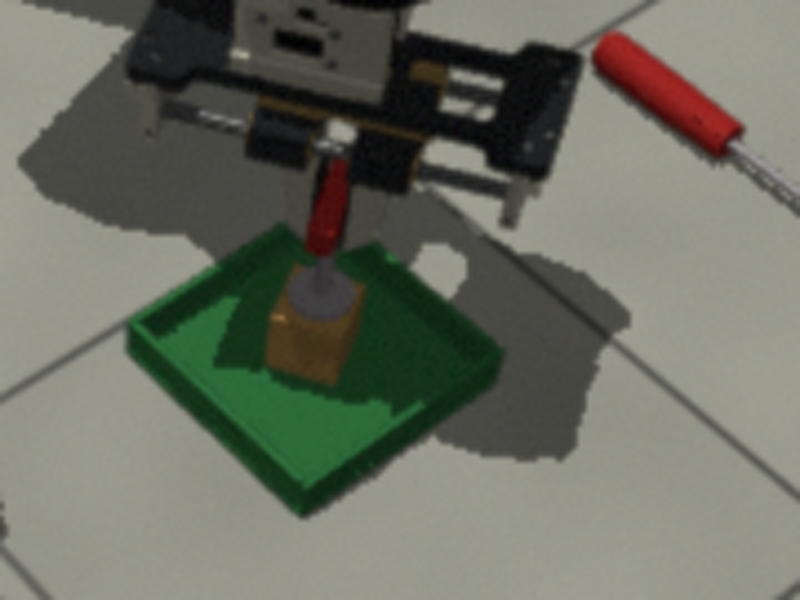

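Plug hangs upright over the tray centre at (315,330). Lower slowly; touch expected near TCP z≈95, collar seated near 92.4.

```bash
python3 -m pendant '[{"linear":[0,0,-3],"twist":0},{"linear":[0,0,-6],"twist":0},{"linear":[0,0,-8.5],"twist":0},{"linear":[0,0,-10.5],"twist":0},{"linear":[0,0,-11.5],"twist":0},{"linear":[0,0,-12.5],"twist":0},{"linear":[0,0,-13.2],"twist":0},{"linear":[0,0,-14],"twist":0},{"linear":[0,0,-14],"twist":0}]'
python3 -m pendant '[{"linear":[0,0,-0.5],"twist":0},{"linear":[0,0,-1],"twist":0},{"linear":[0,0,-1.5],"twist":0},{"linear":[0,0,-1.5],"twist":0}]'
python3 -m pendant '[{"linear":[0,0,-0.3],"twist":0},{"linear":[0,0,-0.6],"twist":0},{"linear":[0,0,-0.6],"twist":0}]'
```

```text
time: 21.52
tool_pos: [469.5, 240.8, 94.3]
tcp_rot: [3.141, -0.001, 0.567]
contact_force: [-0.2, -0.0, -1.4]
grip_width: 13.8
time: 22.02
tool_pos: [469.3, 240.8, 92.5]
tcp_rot: [-3.142, -0.0, 0.567]
contact_force: [0.6, 0.1, -0.9]
grip_width: 14.0
time: 22.4
tool_pos: [469.5, 240.8, 92.5]
tcp_rot: [3.141, -0.001, 0.567]
contact_force: [-1.5, -0.8, 5.6]
grip_width: 13.8
```

Collar seated (5.6 N). Open and retreat.

```bash
python3 -m pendant '[{"linear":[0,0,0.4],"twist":0},{"linear":[0,0,0.4],"twist":0}]'
python3 -m pendant '[{"linear":[0,0,0],"twist":0},{"linear":[0,0,0],"twist":0},{"linear":[0,0,0],"twist":0},{"linear":[0,0,0],"twist":0},{"linear":[0,0,0],"twist":0},{"linear":[0,0,0],"twist":0},{"linear":[0,0,0],"twist":0},{"linear":[0,0,0],"twist":0}]' 0
python3 -m pendant '[{"linear":[0,0,5],"twist":0},{"linear":[0,0,15],"twist":0},{"linear":[0,0,30],"twist":0},{"linear":[0,0,50],"twist":0},{"linear":[0,0,75],"twist":0},{"linear":[0,0,100],"twist":0},{"linear":[0,0,120],"twist":0},{"linear":[0,0,120],"twist":0},{"linear":[0,0,120],"twist":0},{"linear":[0,0,120],"twist":0}]'
python3 - <<'E'
from h import *
c,W,R,t=cap("scene"); f=c["frame"]
hsv=cv2.cvtColor(f,cv2.COLOR_BGR2HSV).astype(int); H,S,V=hsv[...,0],hsv[...,1],hsv[...,2]
d=np.hypot(W[...,0]-469,W[...,1]-241)
br=(H>10)&(H<30)&(S>90)&(d<40); print("brass top z",np.percentile(W[br][:,2],[5,95]),"n",br.sum())
rd=((H<6)|(H>172))&(S>140)&(d<60)&(W[...,2]>90); print("handle",rd.sum(),W[rd].mean(0).round(1),np.percentile(W[rd][:,2],[5,95]))
cv2.imwrite("pics/final.png",cv2.resize(f[70:265,220:480],(800,600),interpolation=cv2.INTER_CUBIC))
E
```

```text
time: 22.65
tool_pos: [469.4, 240.8, 92.5]
tcp_rot: [3.142, -0.0, 0.567]
contact_force: [-1.3, -0.1, 3.5]
grip_width: 13.7
time: 23.65
tool_pos: [469.3, 240.7, 92.4]
tcp_rot: [3.142, -0.0, 0.567]
contact_force: [0.3, -0.2, -1.1]
grip_width: 88.5
time: 24.9
tool_pos: [468.8, 240.6, 211.5]
tcp_rot: [-3.141, 0.002, 0.567]
contact_force: [-0.2, -0.1, -0.8]
grip_width: 91.9
brass top z [ 10.13301645 310.47980832] n 348
handle 160 [473.2 233.7 123.5] [110.28352838 121.74913649]
```

View pics/final.png

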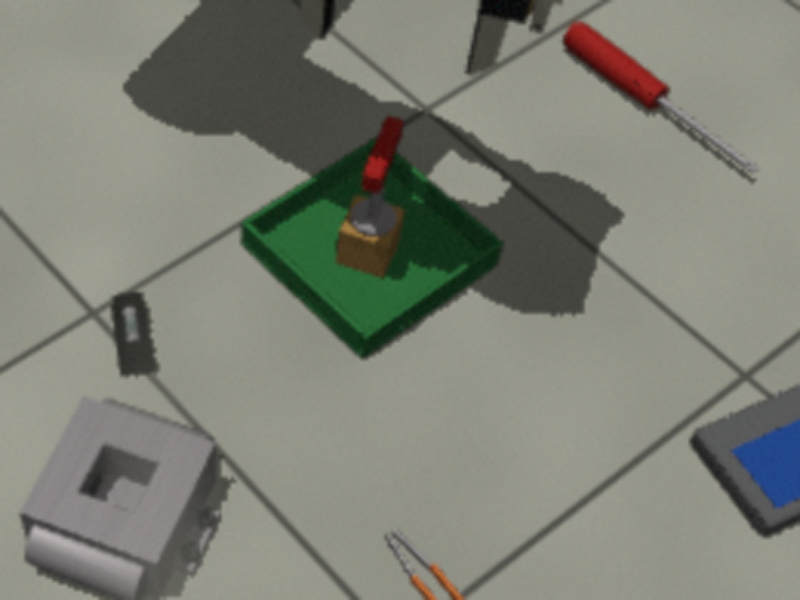

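The plug stands upright in the tray at (370,240) with the puller upright in it. The gripper is clear, the bore is empty, and the fuse holder and tweezers look undisturbed.

```bash
python3 -c "
from plant import bot; print(bot.close_job())"
```

```text
the job is handed in; nothing more can be done
None
```

I took the red puller from the stand and seated it in the brass plug; contact force at the collar was about 10 N. I turned it about 87° clockwise, pulled the plug straight up (10 N read partway), and stood it near the middle of the green tray. Then I opened the gripper and retreated 120 mm, and handed the job in at about 25 s of robot time.

**Last checks:**
- **Plug and puller:** the final picture shows the plug upright on the tray floor, with the puller upright and its collar on the plug. The handle top read about 122 mm, where 121 mm was expected. I only judged their standing still from that one picture.
- **Gripper and bystanders:** the gripper is clear, and the fuse holder and tweezers look undisturbed by eye; I did not measure them.

**Disagreements:**
- **Camera offset:** the two camera views differed by 1 to 2.5 mm in y, so I corrected the collar position by 1 mm before inserting it.
- **Final brass mask:** this colour check picked up stray background pixels (z from 10 to 310 mm), so I ignored it and relied on the picture and the handle height.

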